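# Put the microscope parts back in their trays

## Task

After the biology lesson, put the four loose microscope things away, each in the tray that fits its outline: the eyepiece in the larger round tray, the slim objective in the smaller round tray, the slide box in the oblong tray and the square tin in the square tray. Set each one down without dropping it, so that it ends upright, flat on the floor of its tray and inside the rim, and let go of it. Leave the eye model and the amber jar among them standing where they are.

Things in the scene. Friction and masses are not known exactly. Their poses are not given: they have to be found in the camera images.
- eyepiece: Microscope eyepiece, black, standing on its wide eyecup: a disc 46 mm across and 20 mm high below, a narrower tube 30 mm across above it from 20 to 60 mm height. About 90 g. Grip the tube. Stands upright and loose on the bench. Origin: centre of its underside; z up.
- objective: Microscope objective lens, slim steel barrel 28 mm across up to 40 mm height, then a cone that narrows to 16 mm across at the top, 52 mm high in all. About 90 g. Stands upright and loose on the bench. Origin: centre of its underside; z up.
- slide_box: Closed oblong wooden box for glass slides, 84 mm long (its x), 34 mm wide (its y), 42 mm high. About 100 g. Its ends are alike. Stands upright and loose on the bench. Origin: centre of its underside; z up.
- tin: Closed square metal tin for cover glasses, 46 mm by 46 mm (its x and y), 42 mm high. About 110 g. Stands upright and loose on the bench. Origin: centre of its underside; z up.
- large_round_tray: Larger round tray, for the eyepiece: 70 mm across outside, 62 mm inside. Fixed to the bench, grey with a felt liner; its floor is 3 mm thick, the rim 8 mm high in all, the wall 4 mm thick. Origin: centre of its underside, on the bench (z = 0); z up.
- small_round_tray: Smaller round tray, for the objective: 52 mm across outside, 44 mm inside. Fixed to the bench, grey with a felt liner; its floor is 3 mm thick, the rim 8 mm high in all, the wall 4 mm thick. Origin: centre of its underside, on the bench (z = 0); z up.
- oblong_tray: Oblong tray, for the slide box: 108 mm (its x) by 58 mm (its y) outside, 100 mm by 50 mm inside. Its ends are alike. Fixed to the bench, grey with a felt liner; its floor is 3 mm thick, the rim 8 mm high in all, the wall 4 mm thick. Origin: centre of its underside, on the bench (z = 0); z up.
- square_tray: Square tray, for the tin: 70 mm by 70 mm (its x and y) outside, 62 mm by 62 mm inside. Fixed to the bench, grey with a felt liner; its floor is 3 mm thick, the rim 8 mm high in all, the wall 4 mm thick. Origin: centre of its underside, on the bench (z = 0); z up.
- eye_model: Bystander: model of an eyeball, a white ball 68 mm across on a round black foot 60 mm across, 84 mm high in all; a blue iris and orange muscles stick out a few mm. Loose, 0.3 kg. Stays where it is. Origin: centre of its underside; z up.
- jar: Bystander: closed amber glass jar with a white cap and pale label, 52 mm across, 75 mm high. Loose, 0.25 kg. Stays where it is. Origin: centre of its underside; z up.

How it is judged:
By the outcome, as a careful person would: the job done as asked, in the order asked, and still so for the second after the job is handed in, with the robot touching nothing.
It also fails if it takes over 102 s, if anything falls off the work surface, if the arm or the gripper's body presses on something with over 40 N, if the wrist force passes 120 N, or if a joint passes its speed limit or range.

## Robot

A 6-joint arm with a two-finger parallel gripper is mounted at the origin on the work surface. World frame = base frame: x ahead of the robot, y to its left, z up, the work surface at z = 0. Lengths are in mm, angles in rad, forces in N, time in s.
With the tool pointing down it reaches from about 375 to 900 mm from the base axis. Payload 3.1 kg.
Tool frame: the origin (TCP) lies on the centre line of the jaws, within the pads' length; the fingertips stand 8 mm ahead of it and the grasp point (between the pads) lies 11 mm behind it (env.finger_overhang is the distance from the TCP to the fingertips, in mm); z points along the fingers, y is the line along which they close (so a half turn about z gives the same grasp; the last joint's range is limited). The gripper opens to 85 mm and grips with 20 to 120 N. Pads are 22 mm wide; open, the fingers measure 114 mm over their backs; the gripper's body (76 mm by 85 mm) begins 54 mm behind the grasp point. The pads swing forward as they close: fully open they stand 13 mm farther back than shut.
Start: joints at [-1.363, 0.527, 1.433, -0, 1.181, -0.178], TCP at [235.787, -578.793, 239.31] pointing down, gripper open.
Joint ranges: [-3.08, 3.08], [-0.75, 2.2], [0.22, 2.44], [-1.43, 4.57], [0, 2.65], [-2.85, 2.85]. Speed limits (rad/s): [2.79, 2.79, 3.14, 3.14, 3.14, 3.14].

## Interface

Orientations are given as a unit quaternion [x, y, z, w].
In Python, from cell import readout, optics, ticket, env gives the robot as it stands.
- The arm moves only by the shell command python3 -m inch 'ROWS'. ROWS is JSON, a list of rows, each a list of 7 numbers: the shift along the world's x, y, z in mm, then the turn, a rotation vector about the world's x, y, z in degrees, then the gripper's target within -1 to 1 (shut at 1, half-way at 0, fully open at -1). In form: [[x, y, z, wx, wy, wz, fingers], ...]. A call has 1 to 20 rows; each row shifts and turns the commanded pose from where the row before left it; what a row does not reach is not made up. A row lasts 1/12 s, in which the tool goes at most 41.7 mm and 7.16 degrees, less where a joint would pass 70% of its speed; a pose out of reach is approached as far as the arm can. A call is refused whole if a number of a shift passes 41.7 or a number of a turn 7.16, either way. A call with a gripper value outside its range is refused whole. The fingers move at their own pace and stop on an object; the grip force is fixed at half the most. Time passes only in rows, so rows that do not move let the fingers close. It gives the time, the measured TCP pose, the force, the opening and the grip force at its end, in the units of the state.
- readout.read_state(): the state, without advancing time (a new reading comes with each control period).
- optics.get_image(name): name is "scene" or "top" or "wrist"; returns (picture, depth): 480x640x3 uint8, red, green, blue; 480x640 float32, mm along the optical axis (not along the pixel's ray), 0 where there is no reading.
- optics.camera_params(name): a dict with "camera_matrix" (3x3 intrinsics, pixels), "world_to_cam" (4x4, takes a point from world to camera coordinates); the wrist camera has in their place "mount" (4x4, takes a point from camera to tool coordinates, whose origin is the TCP and whose axes are the flange's). Camera axes: x right, y down, z forward; pixel columns grow to the right and rows downward; lengths in mm; the calibration is good to about 2 mm. A picture is of the moment at which its call begins: read the wrist's pose just before it. camera_params takes no time and is no camera call.
- ticket.job_done(): hands the job in; it is judged then, once.
The state is a dict: "time": time; "joint_positions": joint angles; "joint_vel": joint speeds; "joint_torque": joint torques, N m; "position": TCP position; "tcp_rot": TCP orientation; "contact_force": force on the tool from outside, world axes, zero at the start; "wrist_torque": the same for the moment, N m; "width": opening from 0.0 (shut) to 1.0 (fully open); "grasp_force": force on a finger pad.
Only numpy, scipy, OpenCV 4.12 (cv2) and the standard library are available. Lean on these libraries where they do the work, as an engineer would, in place of code of your own. Each camera call takes 0.05 s, during which the arm holds its last target. There are 200 camera calls.

## Working session

There is one attempt and no reset: what is moved stays moved. The work goes in short steps, Python scripts to look and compute and a shell command to move; the robot and the scene stay as the last step left them, time stands still between calls to the robot, and variables do not carry over. Pictures are saved under pics/ and viewed, at most 15 in all, crops included, and the job is handed in when it is done.

```bash
mkdir -p pics
python3 - <<'E'
from cell import readout, optics, env
import cv2,numpy as np
np.set_printoptions(precision=4,suppress=True)
for n in ("top","scene"):
    im,d=optics.get_image(n); cv2.imwrite(f"pics/{n}0.png",im[:,:,::-1]); np.savez(f"{n}0.npz",im=im,d=d); p=optics.camera_params(n); print(n,p)
print(optics.camera_params("wrist")); s=readout.read_state(); print(s["time"],s["position"],s["tcp_rot"],s["width"])
print([a for a in dir(env) if a[0]!='_'])
E
```

```text
top {'camera_matrix': array([[528.3117,   0.    , 328.0286],
       [  0.    , 528.3117, 234.5642],
       [  0.    ,   0.    ,   1.    ]]), 'world_to_cam': array([[ -0.002 ,  -1.    ,  -0.0053,  19.9551],
       [ -0.9872,   0.0028,  -0.1597, 526.7688],
       [  0.1597,   0.0049,  -0.9872, 910.3817],
       [  0.    ,   0.    ,   0.    ,   1.    ]])}
scene {'camera_matrix': array([[566.8265,   0.    , 318.3844],
       [  0.    , 566.8265, 241.251 ],
       [  0.    ,   0.    ,   1.    ]]), 'world_to_cam': array([[   0.6794,    0.7336,   -0.0156, -361.7114],
       [   0.5939,   -0.5622,   -0.5754, -291.2351],
       [  -0.4309,    0.3817,   -0.8177, 1238.9243],
       [   0.    ,    0.    ,    0.    ,    1.    ]])}
{'camera_matrix': array([[340.0151,   0.    , 323.1063],
       [  0.    , 340.0151, 242.1989],
       [  0.    ,   0.    ,   1.    ]]), 'mount': array([[  -0.0002,   -0.9623,   -0.2721,   69.0467],
       [   1.    ,   -0.0001,   -0.0003,    0.9566],
       [   0.0003,   -0.2721,    0.9623, -135.0564],
       [   0.    ,    0.    ,    0.    ,    1.    ]])}
0.1 [ 235.6386 -578.1816  238.4256] [ 0.9814  0.1922 -0.     -0.001 ] 1.0025347887230063
['PlanningError', 'finger_overhang']
```

View pics/top0.png

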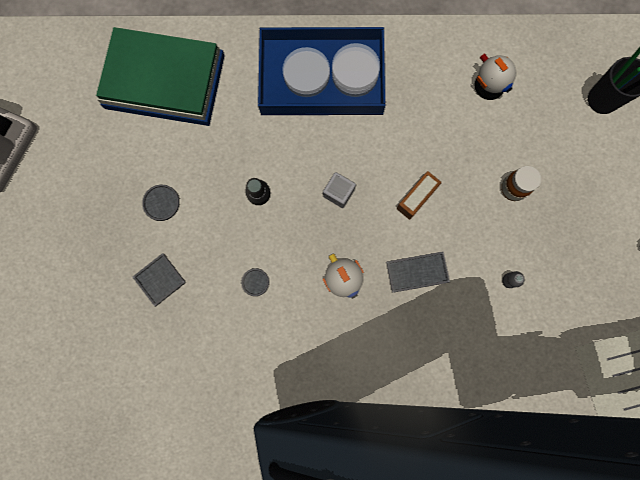

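View pics/scene0.png

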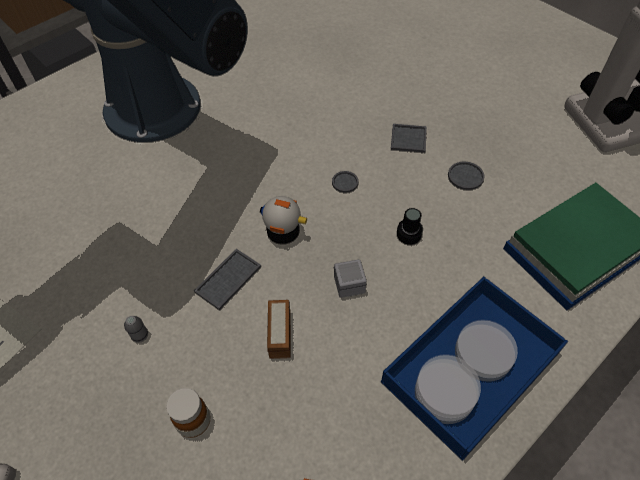

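The top view shows the eyepiece at (258,191), objective (513,279), slide box (420,195) and tin (340,189). The trays are large round (161,202), small round (255,282), oblong (418,272) and square (160,279). The eye model is at (344,277) and the jar at (520,183). The scene view agrees with this.

```bash
cat > h.py <<'E'
import numpy as np, cv2
def world(K,T,d):
    v,u=np.mgrid[:480,:640]; P=np.stack([(u-K[0,2])/K[0,0]*d,(v-K[1,2])/K[1,1]*d,d],-1)
    return (P-T[:3,3])@T[:3,:3]
def rect(p):
    (c,s,a)=cv2.minAreaRect(p.astype(np.float32)); 
    if s[0]<s[1]: s=s[::-1]; a+=90
    return np.round(c,1),np.round(s,1),round((a+90)%180-90,1)  # a: direction of long side from world x, deg
E
python3 - <<'E'
from h import *
from cell import optics
for n,boxes in (("top",dict(eyepiece=(258,191,45,70),objective=(513,279,35,60),box=(420,195,35,48),tin=(340,189,35,48),lrt=(161,202,0,0),srt=(255,282,0,0),obt=(418,272,0,0),sqt=(160,279,0,0),eye=(344,277,20,90),jar=(520,183,60,90))),):
    z=np.load(n+"0.npz"); q=optics.camera_params(n); W=world(q["camera_matrix"],q["world_to_cam"],z["d"].astype(float)); g=z["im"].astype(int).mean(-1)
    print("bench z",np.median(W[300:330,150:250,2]), np.std(W[300:330,150:250,2]))
    for k,(u,v,a,b) in boxes.items():
        r=40; w=W[v-r:v+r,u-r:u+r]; gg=g[v-r:v+r,u-r:u+r]
        m=((w[...,2]>a)&(w[...,2]<b)) if b else (gg<105)&(w[...,2]<14)
        nn,L,st,_=cv2.connectedComponentsWithStats(m.astype(np.uint8)); 
        if nn<2: print(k,"none");continue
        l=1+st[1:,4].argmax(); p=w[L==l]; print(k,len(p),rect(p[:,:2]),"z",np.percentile(p[:,2],[5,50,95]).round(1))
E
```

```text
bench z 0.7630639257620502 62.02028379623027
eyepiece 246 (array([613.2, 150.7]), array([29.6, 29.1]), 48.2) z [51.4 60.6 64.2]
objective 205 (array([ 447., -316.]), array([27.2, 26.3]), -3.2) z [38.  47.6 53.9]
box 846 (array([ 603.8, -150.1]), array([85.1, 34. ]), -40.8) z [39.5 42.6 45.5]
tin 621 (array([614.3,  -2.3]), array([47. , 46.4]), -30.7) z [39.2 42.7 45.5]
lrt 1052 (array([594.9, 335. ]), array([68.3, 68.2]), 1.2) z [1.1 4.7 9.7]
srt 613 (array([443.6, 154.2]), array([50.9, 50.6]), -43.8) z [ 1.1  4.7 10.3]
obt 3090 (array([ 443.7, -155.6]), array([130.8, 109. ]), -88.6) z [-1.7  2.6  8.8]
sqt 1483 (array([450.5, 333.8]), array([74.5, 73.1]), 39.1) z [ 1.2  4.7 10.1]
eye 1267 (array([450. ,  -8.9]), array([68.8, 68.7]), -14.5) z [53.  71.7 82.8]
jar 597 (array([ 621.7, -334.6]), array([46.1, 45.5]), -34.4) z [65.2 74.9 77.6]
```

```bash
python3 -m inch '[[18.8,36.4,-3.9,0,0,3.4,-1],[18.8,36.4,-3.9,0,0,3.4,-1],[18.8,36.4,-3.9,0,0,3.4,-1],[18.8,36.4,-3.9,0,0,3.4,-1],[18.8,36.4,-3.9,0,0,3.4,-1],[18.8,36.4,-3.9,0,0,3.4,-1],[18.8,36.4,-3.9,0,0,3.4,-1],[18.8,36.4,-3.9,0,0,3.4,-1],[18.8,36.4,-3.9,0,0,3.4,-1],[18.8,36.4,-3.9,0,0,3.4,-1],[18.8,36.4,-3.9,0,0,3.4,-1],[18.8,36.4,-3.9,0,0,3.4,-1],[18.8,36.4,-3.9,0,0,3.4,-1],[18.8,36.4,-3.9,0,0,3.4,-1],[18.8,36.4,-3.9,0,0,3.4,-1],[18.8,36.4,-3.9,0,0,3.4,-1],[18.8,36.4,-3.9,0,0,3.4,-1],[18.8,36.4,-3.9,0,0,3.4,-1],[18.8,36.4,-3.9,0,0,3.4,-1],[18.8,36.4,-3.9,0,0,3.4,-1]]'
cat > look.py <<'E'
# usage: look.py zmin zmax name [dark] : wrist look; measures things in the height band near the TCP, prints shift to them
import sys; from h import *
from cell import readout, optics
from scipy.spatial.transform import Rotation as R
a,b,name=float(sys.argv[1]),float(sys.argv[2]),sys.argv[3]
s=readout.read_state(); im,d=optics.get_image("wrist"); q=optics.camera_params("wrist")
T=np.eye(4);T[:3,:3]=R.from_quat(s["tcp_rot"]).as_matrix();T[:3,3]=s["position"]
W=world(q["camera_matrix"],np.linalg.inv(T@q["mount"]),d.astype(float)); W[d<=0]=1e4
t=np.array(s["position"]); y=T[:3,1]
print("t",s["time"],"tcp",t.round(1),"yaw_y",np.degrees(np.arctan2(y[1],y[0])).round(1),"tilt",T[2,:2].round(4),"w",round(s["width"],3),"gf",np.round(s["grasp_force"],1))
m=(W[...,2]>a)&(W[...,2]<b)
if len(sys.argv)>4: m&=im.astype(int).mean(-1)<float(sys.argv[4])
n,L,st,_=cv2.connectedComponentsWithStats(cv2.morphologyEx(m.astype(np.uint8),cv2.MORPH_OPEN,np.ones((3,3))))
for l in range(1,n):
    p=W[L==l]
    if st[l,4]<150: continue
    print("  px",st[l,:5],rect(p[:,:2]),"z",np.percentile(p[:,2],[5,50,95]).round(1),"shift",(np.array(rect(p[:,:2])[0])-t[:2]).round(1))
cv2.imwrite(f"pics/{name}.png",im[:,:,::-1])
E
python3 look.py 45 66 w1
```

```text
time: 1.77
position: [612.0, 151.3, 160.6]
tcp_rot: [0.705, 0.709, -0.0, -0.0]
contact_force: [0.7, -0.5, 0.1]
width: 1.003
grasp_force: 0.0
t 1.7667 tcp [612.  151.3 160.6] yaw_y 0.4 tilt [-0.0002 -0.001 ] w 1.003 gf 0.0
  px [ 533    0  107  119 9996] (array([796.7, 276.5]), array([77. , 63.1]), -9.1) z [49.6 54.4 55.7] shift [184.7 125.2]
  px [ 305  222   41   44 1424] (array([613.5, 150. ]), array([29.5, 29.1]), -87.0) z [52.2 60.7 61.9] shift [ 1.5 -1.3]
  px [534 434  27  43 457] (array([817.3, -56.5]), array([59.4, 11.7]), -57.4) z [46.4 47.4 48.4] shift [ 205.3 -207.8]
```

View pics/w1.png

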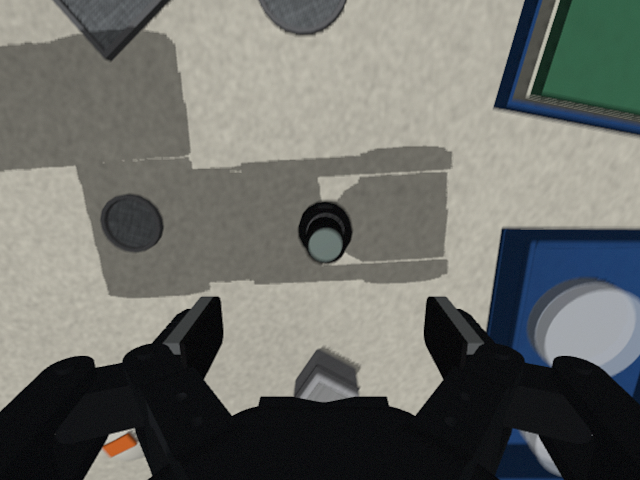

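The wrist view shows the eyepiece tube top at about (325,244), centred between the jaws, with the small round tray at (132,222). The top-view estimate holds to about 1.5 mm, so I'm descending to grip.

```bash
python3 -m inch '[[1.5,-1.2,-35,0,0,0,-1],[0,0,-35,0,0,0,-1],[0,0,-35,0,0,0,-1],[0,0,-20,0,0,0,-1],[0,0,-4,0,0,0,-1],[0,0,0,0,0,0,0],[0,0,0,0,0,0,1],[0,0,0,0,0,0,1],[0,0,0,0,0,0,1],[0,0,0,0,0,0,1],[0,0,0,0,0,0,1],[0,0,0,0,0,0,1]]'
```

```text
time: 2.82
position: [614.4, 148.1, 34.4]
tcp_rot: [0.706, 0.708, 0.001, 0.001]
contact_force: [-0.4, -0.3, 7.3]
width: 0.335
grasp_force: 59.5
```

```bash
python3 -m inch '[[0,0,10,0,0,0,1],[0,0,30,0,0,0,1],[0,0,30,0,0,0,1],[-3,27,0,0,0,0,1],[-3,27,0,0,0,0,1],[-3,27,0,0,0,0,1],[-3,27,0,0,0,0,1],[-3,27,0,0,0,0,1],[-3,27,0,0,0,0,1],[-2,24,0,0,0,0,1],[0,0,0,0,0,0,1],[0,0,0,0,0,0,1]]'; python3 look.py 1 13 w2 105; python3 look.py 30 80 w2b
```

```text
time: 3.82
position: [592.6, 335.4, 102.7]
tcp_rot: [0.705, 0.709, 0.0, 0.0]
contact_force: [0.3, 0.8, -0.7]
width: 0.341
grasp_force: 59.4
t 3.8167 tcp [592.6 335.4 102.7] yaw_y 0.3 tilt [-0.0001  0.0003] w 0.341 gf 59.4
  px [ 520   60  120  298 3813] (array([766.9, 353.1]), array([212.4,   6.8]), 79.2) z [ 1.9  7.2 12.3] shift [174.3  17.7]
  px [  50  181  144  132 9410] (array([446.5, 330.1]), array([77.5, 72.4]), 39.2) z [2.6 4.  8.9] shift [-146.1   -5.3]
  px [ 278  198   98   72 3599] (array([596.4, 345.4]), array([69.4, 48. ]), -5.1) z [2.6 4.1 9. ] shift [ 3.8 10. ]
t 3.8667 tcp [592.8 334.2 102.6] yaw_y 0.2 tilt [-0.0006 -0.0001] w 0.338 gf 59.4
  px [  548   152    92   249 12344] (array([765.6, 319.6]), array([156. ,  44.2]), -82.8) z [32.4 49.3 55.1] shift [172.8 -14.6]
  px [293 235  65  18 355] (array([594.4, 355.3]), array([33.2,  7.8]), -3.5) z [69.2 74.5 79.2] shift [ 1.6 21.1]
```

View pics/w2.png

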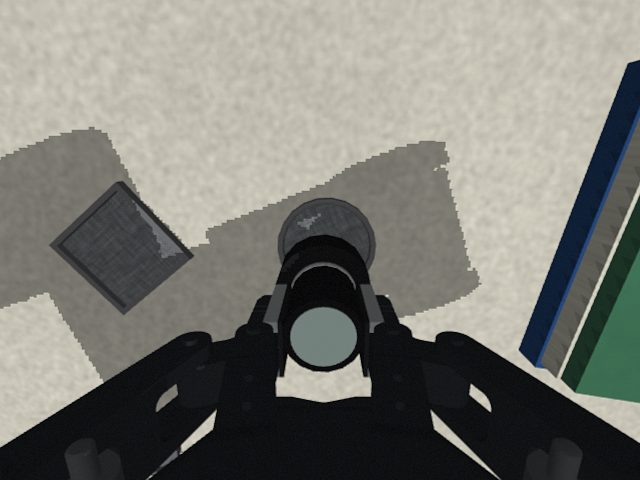

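The wrist view shows the large tray, with its far edge at about (326,198), under the held eyepiece at (323,335). They line up to within about 3 mm, so I'm lowering it.

```bash
python3 -m inch '[[2.5,-1,-25,0,0,0,1],[0,0,-25,0,0,0,1],[0,0,-8,0,0,0,1],[0,0,-3,0,0,0,1],[0,0,0,0,0,0,1],[0,0,0,0,0,0,1]]'
```

```text
time: 4.42
position: [596.7, 332.7, 42.3]
tcp_rot: [0.706, 0.708, 0.001, 0.0]
contact_force: [0.2, -0.2, -0.9]
width: 0.33
grasp_force: 59.4
```

```bash
python3 -m inch '[[0,0,-2,0,0,0,1],[0,0,-1.5,0,0,0,1],[0,0,0,0,0,0,1]]';python3 -m inch '[[0,0,-1,0,0,0,1],[0,0,0,0,0,0,1]]'; python3 -m inch '[[0,0,-1,0,0,0,1],[0,0,0,0,0,0,1]]'
```

```text
time: 4.67
position: [596.1, 333.1, 38.5]
tcp_rot: [0.706, 0.708, 0.0, 0.0]
contact_force: [-0.4, 0.1, -0.4]
width: 0.333
grasp_force: 59.4
time: 4.83
position: [596.1, 333.2, 37.5]
tcp_rot: [0.706, 0.708, 0.0, 0.0]
contact_force: [0.2, -0.5, 1.3]
width: 0.333
grasp_force: 59.5
time: 5.0
position: [596.1, 333.3, 37.4]
tcp_rot: [0.706, 0.708, 0.0, 0.0]
contact_force: [-2.7, -1.4, 5.4]
width: 0.334
grasp_force: 60.1
```

```bash
python3 -m inch '[[0,0,0,0,0,0,0],[0,0,0,0,0,0,-1],[0,0,0,0,0,0,-1],[0,0,0,0,0,0,-1],[0,0,0,0,0,0,-1],[0,0,15,0,0,0,-1],[0,0,35,0,0,0,-1],[0,0,35,0,0,0,-1],[0,0,35,0,0,0,-1]]'; python3 look.py 50 72 w3
python3 -m inch '[[-8.8,-38,0,0,0,0,-1],[-8.8,-38,0,0,0,0,-1],[-8.8,-38,0,0,0,0,-1],[-8.8,-38,0,0,0,0,-1],[-8.8,-38,0,0,0,0,-1],[-8.8,-38,0,0,0,0,-1],[-8.8,-38,0,0,0,0,-1],[-8.8,-38,0,0,0,0,-1],[-8.8,-38,0,0,0,0,-1],[-8.8,-38,0,0,0,0,-1],[-8.8,-38,0,0,0,0,-1],[-8.8,-38,0,0,0,0,-1],[-8.8,-38,0,0,0,0,-1],[-8.8,-38,0,0,0,0,-1],[-8.8,-38,0,0,0,0,-1],[-8.8,-38,0,0,0,0,-1],[-8.8,-38,0,0,0,0,-1],[0,0,0,0,0,0,-1]]'; python3 look.py 38 60 w4
```

```text
time: 5.75
position: [595.5, 332.9, 157.6]
tcp_rot: [0.706, 0.708, -0.0, -0.0]
contact_force: [0.2, 1.1, 0.4]
width: 1.002
grasp_force: 0.0
t 5.75 tcp [595.5 332.9 157.6] yaw_y 0.2 tilt [-0.0002 -0.0007] w 1.002 gf 0.0
  px [  522    69   118   291 19838] (array([818.2, 342.8]), array([201.5,  98.3]), 80.8) z [53.  54.5 55.6] shift [222.7   9.9]
  px [ 304  220   42   44 1483] (array([596.7, 335.3]), array([29.4, 29.2]), -86.4) z [57.  63.7 65. ] shift [1.2 2.4]
time: 7.3
position: [446.3, -321.6, 157.3]
tcp_rot: [0.708, 0.706, -0.001, 0.004]
contact_force: [1.3, -0.1, -0.5]
width: 1.001
grasp_force: 0.0
t 7.3 tcp [ 446.3 -321.6  157.3] yaw_y -0.2 tilt [-0.0079  0.0045] w 1.001 gf 0.0
  px [ 549    0   84   47 2141] (array([ 618.5, -178. ]), array([52.2, 25.8]), -0.6) z [39.8 42.5 43.9] shift [172.2 143.6]
  px [305 216  36  35 996] (array([ 446.8, -318.2]), array([26.8, 26.7]), 89.0) z [41.  49.1 53.5] shift [0.5 3.4]
  px [ 513  223   63   64 1535] (array([ 611.5, -331.9]), array([50.9, 30.1]), 64.7) z [39.7 48.3 55.8] shift [165.2 -10.3]
```

View pics/w3.png

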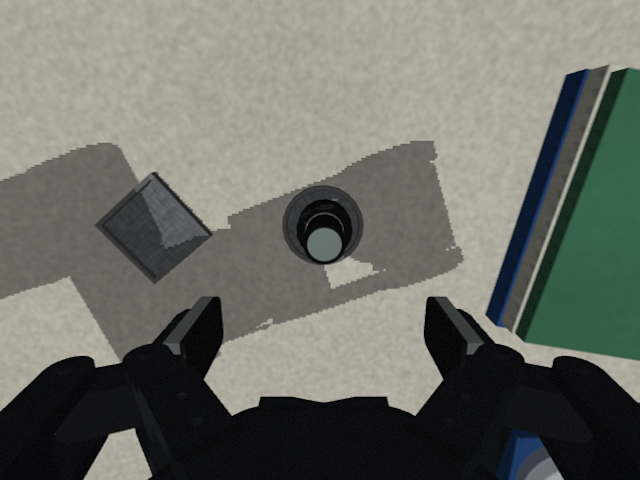

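View pics/w4.png

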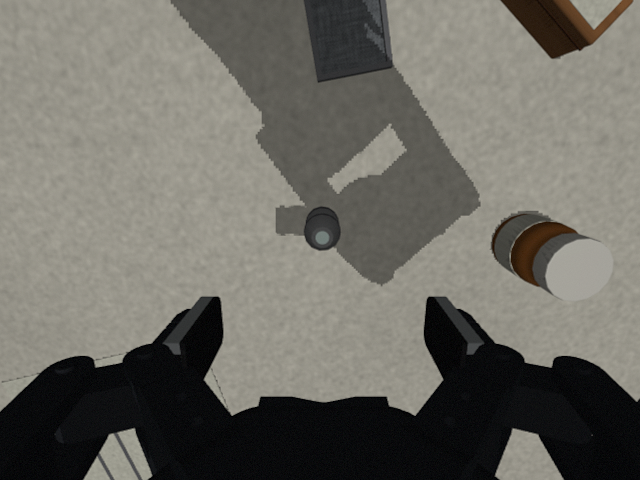

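The first picture shows the eyepiece upright inside the large tray at (323,228). The second shows the objective at (322,230) between the jaws, with the jar well clear at (560,258). The arm was still settling, so I'll look again.

```bash
python3 -m inch '[[0,0,-35,0,0,0,-1],[0,0,0,0,0,0,-1],[0,0,0,0,0,0,-1]]'; python3 look.py 25 60 w5
```

```text
time: 7.6
position: [445.1, -310.8, 119.9]
tcp_rot: [0.706, 0.708, 0.0, -0.003]
contact_force: [0.4, -0.6, 0.0]
width: 0.996
grasp_force: 0.0
t 7.6 tcp [ 445.1 -310.8  119.9] yaw_y 0.2 tilt [ 0.004  -0.0035] w 0.996 gf 0.0
  px [ 568    0   72   59 2781] (array([ 609.6, -171.5]), array([49.1, 15. ]), -40.1) z [26.8 38.7 43.4] shift [164.5 139.3]
  px [ 305  239   41   45 1478] (array([ 446.5, -317.6]), array([27.2, 26.8]), -0.9) z [30.7 47.8 53.4] shift [ 1.4 -6.8]
  px [ 531  248   89   80 3381] (array([ 612. , -331.9]), array([52.5, 31.7]), 63.4) z [27.8 45.2 55.9] shift [166.9 -21.1]
```

```bash
python3 -m inch '[[0,-3.5,-30,0,0,0,-1],[0,0,-20,0,0,0,-1],[0,0,0,0,0,0,-1],[0,0,0,0,0,0,-1]]'; python3 look.py 25 60 w5
```

```text
time: 7.98
position: [446.5, -315.8, 71.6]
tcp_rot: [0.706, 0.708, 0.0, -0.0]
contact_force: [0.7, 0.4, 0.3]
width: 1.003
grasp_force: 0.0
t 7.9833 tcp [ 446.5 -315.8   71.6] yaw_y 0.2 tilt [ 0.0004 -0.0003] w 1.003 gf 0.0
  px [ 296  252   53   59 2404] (array([ 446.3, -317.4]), array([28.2, 26.5]), 4.8) z [30.1 47.4 53.3] shift [-0.2 -1.6]
  px [ 577  264   63  101 4637] (array([ 607.2, -333.6]), array([51.2, 25.9]), 80.7) z [27.1 42.2 54.9] shift [160.7 -17.8]
```

```bash
python3 -m inch '[[0,-1,-30,0,0,0,-1],[0,0,-19,0,0,0,-1],[0,0,-4,0,0,0,-1],[0,0,0,0,0,0,0],[0,0,0,0,0,0,1],[0,0,0,0,0,0,1],[0,0,0,0,0,0,1],[0,0,0,0,0,0,1],[0,0,0,0,0,0,1],[0,0,0,0,0,0,1]]'
```

```text
time: 8.87
position: [446.8, -318.1, 19.2]
tcp_rot: [0.706, 0.708, -0.0, 0.001]
contact_force: [-0.3, 0.4, 6.3]
width: 0.311
grasp_force: 58.8
```

```bash
python3 -m inch '[[0,0,10,0,0,0,1],[0,0,30,0,0,0,1],[0,0,35,0,0,0,1],[0,0,35,0,0,0,1],[0,0,20,0,0,0,1],[0,20,0,0,0,0,1],[-0.2,36,0,0,0,0,1],[-0.3,36,0,0,0,0,1],[-0.3,36,0,0,0,0,1],[-0.3,36,0,0,0,0,1],[-0.3,36,0,0,0,0,1],[-0.3,36,0,0,0,0,1],[-0.3,36,0,0,0,0,1],[-0.3,36,0,0,0,0,1],[-0.3,36,0,0,0,0,1],[-0.3,36,0,0,0,0,1],[-0.3,36,0,0,0,0,1],[-0.3,36,0,0,0,0,1]]'; python3 -m inch '[[0,20,-30,0,0,0,1],[0,0,-30,0,0,0,1],[0,0,0,0,0,0,1],[0,0,0,0,0,0,1],[0,0,0,0,0,0,1]]'; python3 look.py 1 13 w6 105
```

```text
time: 10.37
position: [442.2, 136.3, 148.5]
tcp_rot: [0.706, 0.708, 0.0, 0.0]
contact_force: [-0.2, 0.2, -1.3]
width: 0.31
grasp_force: 59.1
time: 10.78
position: [443.1, 154.1, 88.8]
tcp_rot: [0.706, 0.708, 0.0, 0.0]
contact_force: [0.1, 0.2, -0.9]
width: 0.31
grasp_force: 59.2
t 10.7833 tcp [443.1 154.1  88.8] yaw_y 0.1 tilt [0.     0.0008] w 0.31 gf 59.2
  px [ 297    0   71   38 1530] (array([448.2, 300.5]), array([31. , 25.4]), 39.3) z [2.4 5.6 9.3] shift [  5.1 146.4]
  px [ 286  216   77   64 3595] (array([444.4, 156.8]), array([51. , 42.7]), -1.1) z [2.7 4.  8.9] shift [1.3 2.7]
```

View pics/w6.png

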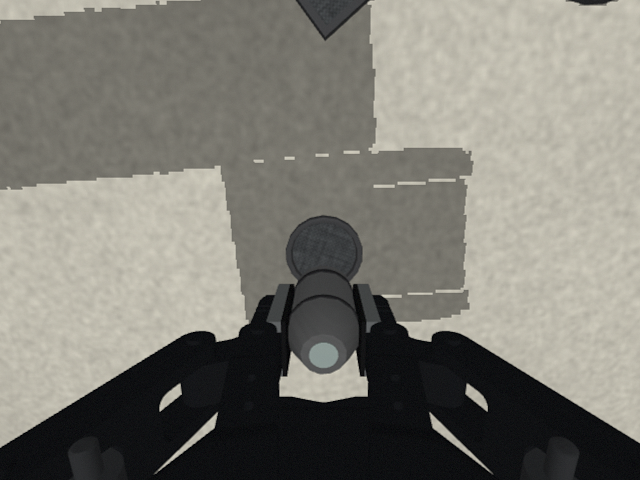

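The view shows the small round tray at (324,250) under the held objective at (323,330), aligned to within 2 mm. Lowering.

```bash
python3 -m inch '[[1,-0.8,-30,0,0,0,1],[0,0,-25,0,0,0,1],[0,0,-6,0,0,0,1],[0,0,-2,0,0,0,1],[0,0,0,0,0,0,1],[0,0,0,0,0,0,1]]';python3 -m inch '[[0,0,-1.5,0,0,0,1],[0,0,0,0,0,0,1]]'; python3 -m inch '[[0,0,-1,0,0,0,1],[0,0,0,0,0,0,1]]'; python3 -m inch '[[0,0,-1,0,0,0,1],[0,0,0,0,0,0,1]]'
```

```text
time: 11.33
position: [444.6, 153.5, 26.1]
tcp_rot: [0.706, 0.708, 0.001, 0.001]
contact_force: [-0.4, 0.1, 0.0]
width: 0.31
grasp_force: 59.3
time: 11.5
position: [444.3, 153.8, 24.3]
tcp_rot: [0.706, 0.708, 0.001, 0.001]
contact_force: [0.4, -0.1, 0.1]
width: 0.305
grasp_force: 59.3
time: 11.67
position: [443.9, 153.8, 22.7]
tcp_rot: [0.706, 0.708, 0.0, 0.0]
contact_force: [-0.1, -0.3, -0.7]
width: 0.308
grasp_force: 59.3
time: 11.83
position: [443.9, 153.8, 22.2]
tcp_rot: [0.706, 0.708, 0.0, 0.0]
contact_force: [-0.7, -0.5, 7.6]
width: 0.311
grasp_force: 60.4
```

```bash
python3 -m inch '[[0,0,0,0,0,0,0],[0,0,0,0,0,0,-1],[0,0,0,0,0,0,-1],[0,0,0,0,0,0,-1],[0,0,0,0,0,0,-1],[0,0,15,0,0,0,-1],[0,0,35,0,0,0,-1],[0,0,35,0,0,0,-1],[0,0,35,0,0,0,-1],[0,0,18,0,0,0,-1]]'; python3 look.py 35 72 w7
python3 -m inch '[[8,-16,0,0,0,4,-1],[14,-27,0,0,0,4,-1],[14,-27,0,0,0,4,-1],[14,-27,0,0,0,4,-1],[14,-27,0,0,0,4,-1],[14,-27,0,0,0,4,-1],[14,-27,0,0,0,4,-1],[14,-27,0,0,0,4,-1],[14,-27,0,0,0,4,-1],[14,-27,0,0,0,4,-1],[14,-27,0,0,0,4,-1],[12,-20,0,0,0,4.5,-1],[0,0,0,0,0,0,-1],[0,0,0,0,0,0,-1],[0,0,0,0,0,0,-1]]'; python3 look.py 36 50 w8
```

```text
time: 12.67
position: [444.9, 153.9, 162.5]
tcp_rot: [0.706, 0.708, 0.002, 0.001]
contact_force: [1.0, -0.4, -0.0]
width: 1.001
grasp_force: 0.0
t 12.6667 tcp [444.9 153.9 162.5] yaw_y 0.2 tilt [0.0005 0.0046] w 1.001 gf 0.0
  px [ 304  219   36   37 1044] (array([444.3, 153.8]), array([27.8, 27.5]), 53.3) z [39.8 51.2 56.4] shift [-0.6 -0.1]
  px [296 379  61  24 999] (array([448.9,  17.6]), array([54. , 20.2]), -0.0) z [39.5 52.3 61.1] shift [   4.  -136.3]
time: 13.97
position: [602.4, -151.4, 158.3]
tcp_rot: [0.353, 0.935, 0.0, -0.002]
contact_force: [-0.5, 0.5, 0.7]
width: 1.001
grasp_force: 0.0
t 13.9667 tcp [ 602.4 -151.4  158.3] yaw_y 48.6 tilt [ 0.0031 -0.0006] w 1.001 gf 0.0
  px [ 457   76   71   79 4658] (array([614. ,  -3.7]), array([47.2, 46.1]), 58.6) z [40.3 42.6 43.9] shift [ 11.6 147.7]
  px [ 302  184   46  107 4641] (array([ 603.6, -151. ]), array([83.9, 34.1]), -40.8) z [41.3 42.7 43.8] shift [1.2 0.4]
  px [ 510  246  130  119 2195] (array([772.4, -34.2]), array([123.7,  32.5]), -75.4) z [36.9 43.6 46.1] shift [170.  117.2]
  px [ 563  313   77   90 3889] (array([840.3, -45.4]), array([84.1, 60.4]), -32.1) z [38.7 47.4 48.5] shift [237.9 106. ]
```

View pics/w7.png

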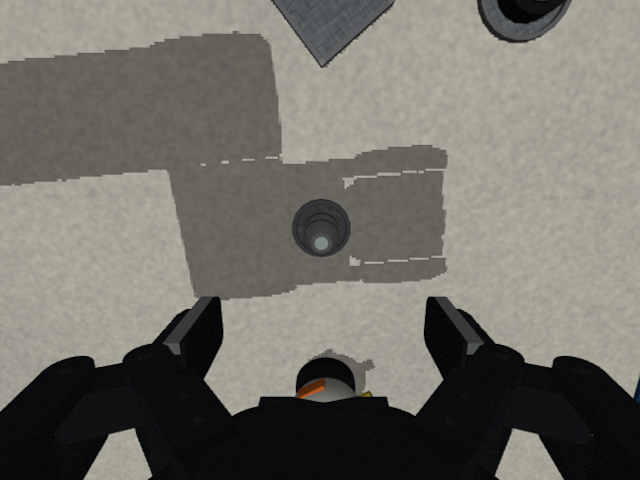

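View pics/w8.png

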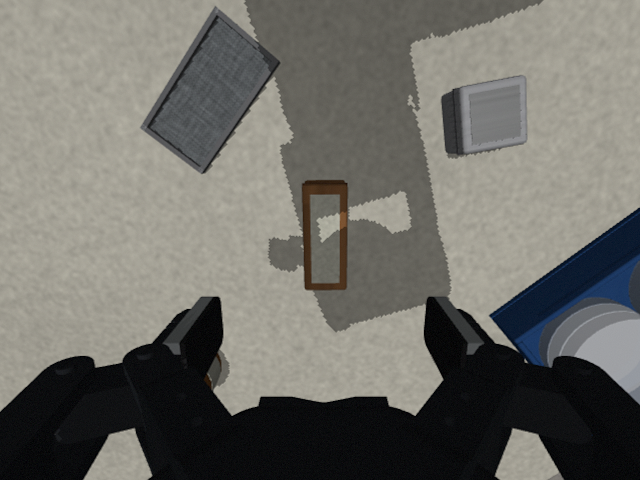

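The first picture shows the objective upright and centred in its tray at (321,228). The second shows the slide box at (325,235) aligned with the jaws, the oblong tray at (211,90) and the tin at (495,113). Gripping the box.

```bash
python3 look.py 1 13 w9 105; python3 -m inch '[[1,0.4,-35,0,0,0.3,-1],[0,0,-35,0,0,0,-1],[0,0,-35,0,0,0,-1],[0,0,-25,0,0,0,-1],[0,0,-8,0,0,0,-1],[0,0,-2.5,0,0,0,-1],[0,0,0,0,0,0,0],[0,0,0,0,0,0,1],[0,0,0,0,0,0,1],[0,0,0,0,0,0,1],[0,0,0,0,0,0,1],[0,0,0,0,0,0,1],[0,0,0,0,0,0,1]]'
```

```text
t 14.0167 tcp [ 602.3 -151.   158.5] yaw_y 48.7 tilt [ 0.003  -0.0007] w 1.001 gf 0.0
  px [  143    12   137   161 11353] (array([ 461.2, -147.9]), array([109.1,  61.8]), -79.9) z [2.5 4.  8.9] shift [-141.1    3.1]
  px [ 490  209  150  113 1569] (array([770.8, -13.1]), array([155.5,   5. ]), -89.2) z [ 1.7  6.6 12.1] shift [168.5 137.9]
  px [ 577  262   63   52 1281] (array([816.2,  13.4]), array([62.9, 47.3]), 39.1) z [ 4.6  5.9 11.7] shift [213.9 164.4]
  px [523 319  34  47 556] (array([819.7, -72.2]), array([53. , 23.6]), -41.9) z [ 4.7  6.1 11.8] shift [217.4  78.8]
time: 15.15
position: [605.9, -152.5, 20.7]
tcp_rot: [0.351, 0.937, -0.0, 0.002]
contact_force: [-0.0, 0.5, 6.9]
width: 0.384
grasp_force: 61.9
```

```bash
python3 -m inch '[[0,0,10,0,0,0,1],[0,0,30,0,0,0,1],[0,0,35,0,0,0,1],[-12,0,5,0,0,-3,1],[-22,0.7,0,0,0,-6,1],[-22,0.7,0,0,0,-6,1],[-22,0.7,0,0,0,-6,1],[-22,0.7,0,0,0,-6,1],[-22,0.7,0,0,0,-6,1],[-22,0.7,0,0,0,-6,1],[0,0,0,0,0,0,1],[0,0,0,0,0,0,1],[0,0,0,0,0,0,1]]'; python3 look.py 1 13 w10 105;  python3 look.py 54 100 w10b
```

```text
time: 16.23
position: [461.9, -148.4, 99.4]
tcp_rot: [0.643, 0.766, 0.0, 0.001]
contact_force: [0.5, -0.1, -0.5]
width: 0.39
grasp_force: 61.0
t 16.2333 tcp [ 461.9 -148.4   99.4] yaw_y 10.0 tilt [-0.0016  0.002 ] w 0.39 gf 61.0
  px [ 556    5   65  114 1116] (array([598.5,  -7.8]), array([62.1, 31.7]), -75.1) z [ 3.5  8.2 12.4] shift [136.6 140.6]
  px [303  59  48  22 351] (array([444.7, -38.3]), array([30.7,  5.2]), -6.2) z [ 2.1 10.  11.6] shift [-17.2 110.1]
  px [ 279  169   89   40 2892] (array([ 455.4, -108.1]), array([58.2, 25.8]), 10.0) z [2.7 4.2 9.2] shift [-6.5 40.3]
t 16.2833 tcp [ 462.3 -148.4   99.3] yaw_y 10.0 tilt [-0.0018  0.0022] w 0.388 gf 61.0
  px [ 265    0  152   68 7445] (array([449.6, -31.1]), array([69. , 26.8]), 9.5) z [56.3 68.6 77.8] shift [-12.7 117.3]
  px [285 201  77   8 540] (array([ 455. , -104.9]), array([32.6,  1. ]), 9.9) z [82.  90.6 99.1] shift [-7.3 43.5]
```

View pics/w10.png

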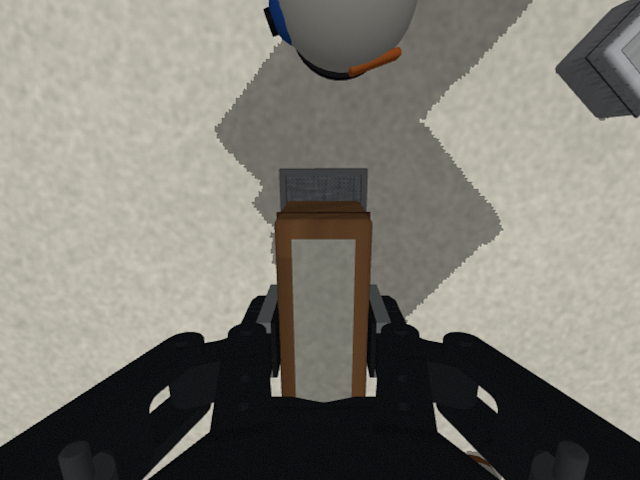

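The view shows the oblong tray's end at (323,185) in line with the held box, with the eye model clear beyond it at (345,30). Lowering.

```bash
python3 -m inch '[[0.3,-2.5,-30,0,0,0,1],[0,0,-30,0,0,0,1],[0,0,-9,0,0,0,1],[0,0,-2,0,0,0,1],[0,0,0,0,0,0,1],[0,0,0,0,0,0,1]]';python3 -m inch '[[0,0,-1.5,0,0,0,1],[0,0,0,0,0,0,1]]'; python3 -m inch '[[0,0,-1,0,0,0,1],[0,0,0,0,0,0,1]]'; python3 -m inch '[[0,0,-1,0,0,0,1],[0,0,0,0,0,0,1]]'
```

```text
time: 16.83
position: [461.7, -150.4, 28.5]
tcp_rot: [0.643, 0.766, 0.0, 0.001]
contact_force: [0.4, 0.6, -0.5]
width: 0.386
grasp_force: 60.9
time: 17.0
position: [461.7, -150.5, 27.3]
tcp_rot: [0.643, 0.766, 0.0, 0.001]
contact_force: [0.1, 0.1, -1.2]
width: 0.386
grasp_force: 60.9
time: 17.17
position: [461.3, -150.4, 25.8]
tcp_rot: [0.643, 0.766, 0.0, 0.001]
contact_force: [-0.6, 0.2, -0.7]
width: 0.391
grasp_force: 60.9
time: 17.33
position: [461.0, -150.2, 24.4]
tcp_rot: [0.643, 0.766, 0.0, 0.0]
contact_force: [-0.2, 0.4, -0.5]
width: 0.387
grasp_force: 60.9
```

```bash
python3 -m inch '[[0,0,-0.8,0,0,0,1],[0,0,0,0,0,0,1],[0,0,0,0,0,0,1]]'; python3 -m inch '[[0,0,-0.7,0,0,0,1],[0,0,0,0,0,0,1]]'
```

```text
time: 17.58
position: [461.0, -150.2, 23.7]
tcp_rot: [0.643, 0.766, 0.0, 0.0]
contact_force: [-0.6, 1.5, 2.5]
width: 0.385
grasp_force: 61.5
time: 17.75
position: [461.0, -150.2, 23.7]
tcp_rot: [0.643, 0.766, 0.0, 0.0]
contact_force: [-1.4, 1.6, 9.9]
width: 0.389
grasp_force: 62.4
```

```bash
python3 -m inch '[[0,0,0,0,0,0,0],[0,0,0,0,0,0,-1],[0,0,0,0,0,0,-1],[0,0,0,0,0,0,-1],[0,0,0,0,0,0,-1],[0,0,15,0,0,0,-1],[0,0,35,0,0,0,-1],[0,0,35,0,0,0,-1],[0,0,35,0,0,0,-1],[0,0,15,0,0,0,-1],[0,0,0,0,0,0,-1]]'; python3 look.py 38 60 w11; python3 look.py 1 13 w11b 110
python3 -m inch '[[10,10,0,0,0,5,-1],[20,19,0,0,0,5.5,-1],[20,19,0,0,0,5.5,-1],[20,19,0,0,0,5.5,-1],[20,19,0,0,0,5.5,-1],[20,19,0,0,0,5.5,-1],[20,19,0,0,0,5.5,-1],[15,15,0,0,0,5.5,-1],[8,8,0,0,0,5,-1],[0,0,0,0,0,0,-1],[0,0,0,0,0,0,-1],[0,0,0,0,0,0,-1]]'; python3 look.py 36 50 w12
```

```text
time: 18.67
position: [463.1, -151.4, 161.3]
tcp_rot: [0.643, 0.766, 0.001, 0.004]
contact_force: [0.1, 0.2, -0.2]
width: 1.005
grasp_force: 0.0
t 18.6667 tcp [ 463.1 -151.4  161.3] yaw_y 10.0 tilt [-0.0055  0.0063] w 1.005 gf 0.0
  px [389   0  22  17 297] (array([483.4,   6.2]), array([14.9,  9.2]), 34.3) z [49.1 53.4 55.7] shift [ 20.3 157.6]
  px [ 530   16   93  100 5079] (array([613.6,  -3.7]), array([46.7, 46. ]), 59.4) z [40.4 42.6 44. ] shift [150.5 147.7]
  px [ 278   25  108   64 1117] (array([447. , -31.5]), array([68.4, 27. ]), -1.3) z [48.4 54.8 59.4] shift [-16.1 119.9]
  px [ 297  177   46  107 4717] (array([ 461.1, -147.8]), array([84., 34.]), -79.9) z [44.3 45.6 46.8] shift [-2.   3.6]
t 18.7167 tcp [ 462.  -150.8  159.5] yaw_y 10.0 tilt [-0.0031  0.0035] w 0.999 gf 0.0
  px [507  44  39  77 496] (array([598.8, -12. ]), array([56.6, 27.3]), -69.7) z [ 3.4  8.2 12.5] shift [136.8 138.8]
  px [ 288  160   72  124 3422] (array([ 462.1, -148.7]), array([108.5,  60.1]), -80.5) z [2.8 4.8 9.4] shift [0.1 2.1]
time: 19.77
position: [612.3, -3.5, 156.1]
tcp_rot: [0.273, 0.962, -0.0, -0.002]
contact_force: [-0.8, 0.6, -0.5]
width: 1.0
grasp_force: 0.0
t 19.7667 tcp [612.3  -3.5 156.1] yaw_y 58.3 tilt [ 0.0037 -0.0018] w 1.0 gf 0.0
  px [   0  110  102  113 6317] (array([ 461.4, -147.2]), array([85.3, 35. ]), -79.9) z [39.3 45.5 46.8] shift [-150.9 -143.7]
  px [ 296  211   61   59 3475] (array([614. ,  -3.1]), array([46.5, 45.9]), -31.7) z [40.7 42.6 43.8] shift [1.7 0.4]
  px [ 505  305  124   87 1960] (array([799.4, 134.8]), array([115.4,  56.6]), 37.5) z [36.9 44.  46.1] shift [187.1 138.3]
  px [389 376  54  32 628] (array([772.6,  -7.8]), array([52. ,  6.7]), 89.7) z [37.  42.8 45.9] shift [160.3  -4.3]
```

View pics/w11.png

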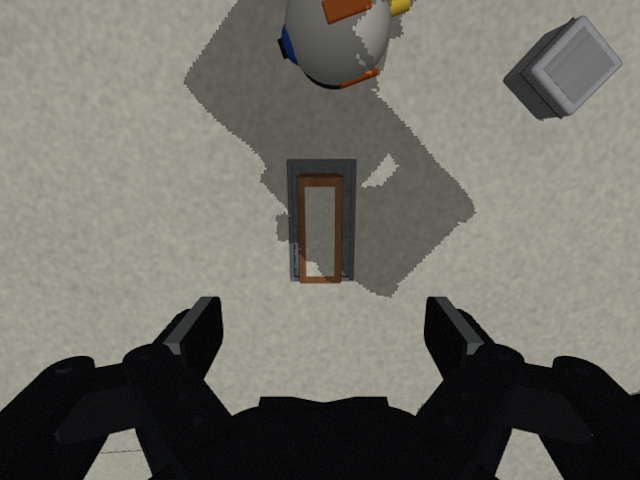

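View pics/w12.png

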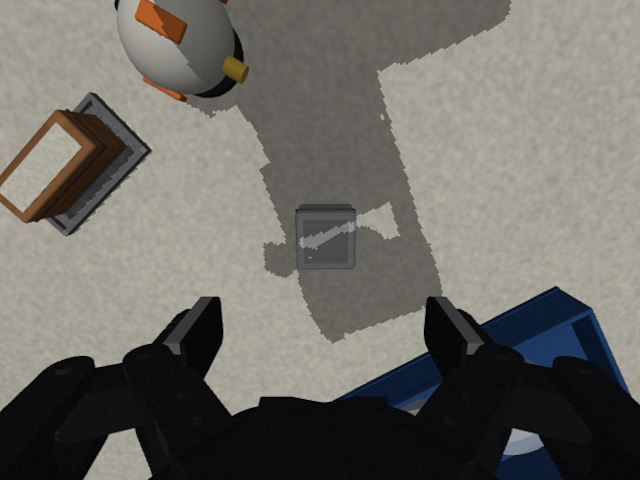

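The slide box lies flat inside the oblong tray at (320,230), with its top at 45.6 mm. The second picture shows the tin at (326,238), square between the jaws. Gripping it.

```bash
python3 -m inch '[[1.2,0.4,-35,0,0,0,-1],[0,0,-35,0,0,0,-1],[0,0,-35,0,0,0,-1],[0,0,-24,0,0,0,-1],[0,0,-7,0,0,0,-1],[0,0,-2,0,0,0,-1],[0,0,0,0,0,0,0],[0,0,0,0,0,0,1],[0,0,0,0,0,0,1],[0,0,0,0,0,0,1],[0,0,0,0,0,0,1],[0,0,0,0,0,0,1]]'
```

```text
time: 20.82
position: [616.8, -3.1, 22.0]
tcp_rot: [0.272, 0.962, 0.0, 0.002]
contact_force: [0.1, -0.0, 6.3]
width: 0.527
grasp_force: 63.3
```

```bash
python3 -m inch '[[0,0,10,0,0,0,1],[0,0,35,0,0,0,1],[0,0,35,0,0,0,1],[-8,17,5,0,0,-1.5,1],[-14,28,0,0,0,-1.5,1],[-14,28,0,0,0,-1.5,1],[-14,28,0,0,0,-1.5,1],[-14,28,0,0,0,-1.5,1],[-14,28,0,0,0,-1.5,1],[-14,28,0,0,0,-1.5,1],[-14,28,0,0,0,-1.5,1],[-14,28,0,0,0,-1.5,1],[-14,28,0,0,0,-1.5,1],[-14,28,0,0,0,-1.5,1],[-14,28,0,0,0,-1.5,1],[-11,14,0,0,0,-1.5,1],[0,0,0,0,0,0,1],[0,0,0,0,0,0,1],[0,0,0,0,0,0,1]]'; python3 look.py 1 13 w13 112;  python3 look.py 70 112 w13b
```

```text
time: 22.4
position: [442.6, 335.9, 105.3]
tcp_rot: [0.431, 0.903, 0.0, 0.0]
contact_force: [0.6, -0.3, -0.7]
width: 0.527
grasp_force: 62.4
t 22.4 tcp [442.6 335.9 105.3] yaw_y 39.0 tilt [-0.0005  0.0006] w 0.527 gf 62.4
  px [ 276  206  102   44 3545] (array([435.6, 347.9]), array([71. , 29.8]), 36.3) z [2.7 4.1 9.1] shift [-7. 12.]
  px [ 440  320   74   29 1044] (array([580.5, 354.8]), array([57.1, 21.1]), 37.2) z [2.7 5.4 9.1] shift [137.9  18.9]
t 22.45 tcp [442.9 335.5 105.1] yaw_y 38.9 tilt [-0.0005  0.0005] w 0.523 gf 62.4
  px [ 271  242  106   18 1763] (array([427.5, 354.4]), array([44.3,  1.7]), 39.1) z [ 87.6 100.4 110.8] shift [-15.4  18.9]
```

View pics/w13.png

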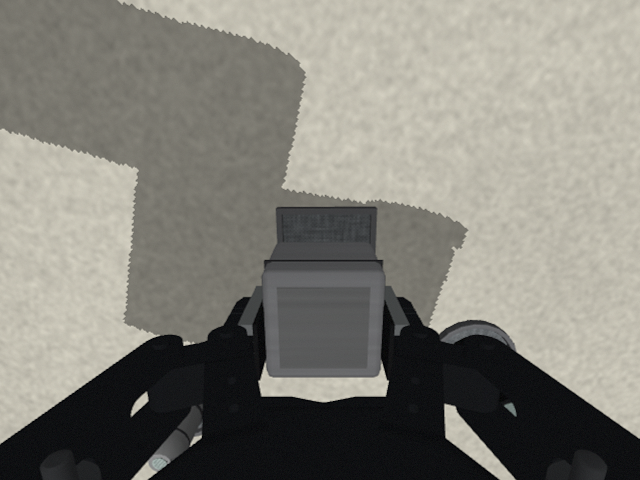

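The view shows the square tray's far edge at (326,207) ahead of the held tin at (324,320). The tin has to come back about 7 mm and sideways 2–3 mm before it goes down.

```bash
python3 -m inch '[[6.5,-3.8,-30,0,0,0,1],[0,0,-25,0,0,0,1],[0,0,0,0,0,0,1],[0,0,0,0,0,0,1],[0,0,0,0,0,0,1]]'; python3 look.py 1 13 w14 112;  python3 look.py 33 62 w14b
python3 - <<'E'
import cv2; cv2.imwrite("pics/w14c.png",cv2.imread("pics/w14.png")[180:400,180:470])
E
```

```text
time: 22.92
position: [449.5, 332.0, 50.5]
tcp_rot: [0.431, 0.902, 0.0, 0.0]
contact_force: [-0.0, -0.2, -0.2]
width: 0.526
grasp_force: 62.4
t 22.9167 tcp [449.5 332.   50.5] yaw_y 38.9 tilt [-0.0002  0.0006] w 0.526 gf 62.4
  px [ 256  210  132   65 4643] (array([435.8, 347.3]), array([73.2, 34.6]), 45.3) z [2.8 4.3 9.1] shift [-13.7  15.3]
  px [448 405  38  43 451] (array([587. , 305.7]), array([41.4,  8.3]), -13.8) z [3.3 7.9 9.1] shift [137.5 -26.3]
  px [154 433  33  32 566] (array([449.4, 170.6]), array([17.2, 15.9]), 82.6) z [ 2.5  6.5 11.7] shift [-1.000e-01 -1.614e+02]
t 22.9667 tcp [449.7 332.4  51. ] yaw_y 38.9 tilt [-0.0005  0.0019] w 0.527 gf 62.4
  px [ 264  242  119   25 2102] (array([434. , 351.4]), array([46.4,  2.9]), 40.1) z [35.3 49.8 60.9] shift [-15.7  19. ]
```

View pics/w14c.png

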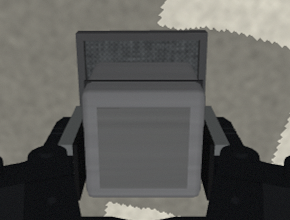

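The crop shows the tray rim extending evenly on both sides of the tin. Ray-casting puts the tray centre within about 1 mm of the tin, so I'm lowering it.

```bash
python3 -m inch '[[0,0,-18,0,0,0,1],[0,0,-3,0,0,0,1],[0,0,-1,0,0,0,1],[0,0,0,0,0,0,1],[0,0,0,0,0,0,1]]';python3 -m inch '[[0,0,-1,0,0,0,1],[0,0,0,0,0,0,1]]'; python3 -m inch '[[0,0,-1,0,0,0,1],[0,0,0,0,0,0,1]]'; python3 -m inch '[[0,0,-1,0,0,0,1],[0,0,0,0,0,0,1]]'
```

```text
time: 23.43
position: [449.0, 332.7, 28.6]
tcp_rot: [0.431, 0.902, 0.0, 0.0]
contact_force: [0.3, 0.4, -1.5]
width: 0.525
grasp_force: 62.4
time: 23.6
position: [448.9, 332.6, 27.2]
tcp_rot: [0.431, 0.902, 0.0, 0.0]
contact_force: [-0.1, 0.4, -0.8]
width: 0.524
grasp_force: 62.4
time: 23.77
position: [448.7, 332.4, 25.9]
tcp_rot: [0.431, 0.902, 0.0, 0.0]
contact_force: [-0.5, -0.3, -1.3]
width: 0.526
grasp_force: 62.4
time: 23.93
position: [448.8, 332.5, 25.1]
tcp_rot: [0.431, 0.902, 0.0, 0.0]
contact_force: [-0.4, -0.5, 1.2]
width: 0.523
grasp_force: 62.7
```

```bash
python3 -m inch '[[0,0,-0.6,0,0,0,1],[0,0,0,0,0,0,1],[0,0,0,0,0,0,1]]'; python3 -m inch '[[0,0,0,0,0,0,0],[0,0,0,0,0,0,-1],[0,0,0,0,0,0,-1],[0,0,0,0,0,0,-1],[0,0,0,0,0,0,-1],[0,0,15,0,0,0,-1],[0,0,35,0,0,0,-1],[0,0,35,0,0,0,-1],[0,0,35,0,0,0,-1],[0,0,20,0,0,0,-1],[0,0,0,0,0,0,-1],[0,0,0,0,0,0,-1]]'; python3 look.py 38 70 w15; python3 look.py 1 13 w15b 112
```

```text
time: 24.18
position: [448.8, 332.5, 25.0]
tcp_rot: [0.431, 0.902, 0.0, 0.0]
contact_force: [-1.3, -0.0, 5.6]
width: 0.523
grasp_force: 63.4
time: 25.18
position: [449.3, 332.7, 165.4]
tcp_rot: [0.431, 0.902, 0.001, 0.001]
contact_force: [0.4, -0.4, 0.4]
width: 1.001
grasp_force: 0.0
t 25.1833 tcp [449.3 332.7 165.4] yaw_y 39.0 tilt [-0.0008  0.0029] w 1.001 gf 0.0
  px [ 293  204   60   58 3379] (array([447.4, 334.4]), array([45.9, 45.4]), 38.9) z [43.5 45.6 46.8] shift [-1.9  1.7]
  px [510 455  53  25 698] (array([757.4, 276.2]), array([43.9, 12.6]), 67.3) z [38.8 44.1 54.5] shift [308.1 -56.5]
  px [ 85 466  48  14 491] (array([437.2,  19.3]), array([41.5, 13.6]), 21.3) z [38.9 46.3 52.8] shift [ -12.1 -313.4]
t 25.2333 tcp [448.3 332.2 164. ] yaw_y 39.0 tilt [ 0.0001 -0.0004] w 1.002 gf 0.0
  px [ 283  188   82   79 2592] (array([449.9, 331.2]), array([72.4, 70.3]), 39.2) z [2.8 7.5 9.5] shift [ 1.6 -1. ]
  px [ 408  284   74   61 1529] (array([587.1, 338.7]), array([68.8, 51.4]), 62.4) z [2.7 4.8 9.2] shift [138.8   6.5]
  px [214 343  20  40 472] (array([459.6, 161.7]), array([43.8, 16.3]), -61.3) z [2.8 5.6 9.8] shift [  11.3 -170.5]
  px [611 357  29  26 350] (array([777.4, 409.2]), array([32.8,  4.4]), 80.6) z [ 1.6  6.6 11.8] shift [329.1  77. ]
  px [506 431  27  21 261] (array([754.8, 281.1]), array([33.2,  3.8]), 79.8) z [ 2.1  8.3 12.3] shift [306.5 -51.1]
  px [  98  438   54   42 1168] (array([443.8,  -0.9]), array([62.4, 41.5]), 16.3) z [ 3.8 10.2 11.4] shift [  -4.5 -333.1]
```

View pics/w15.png

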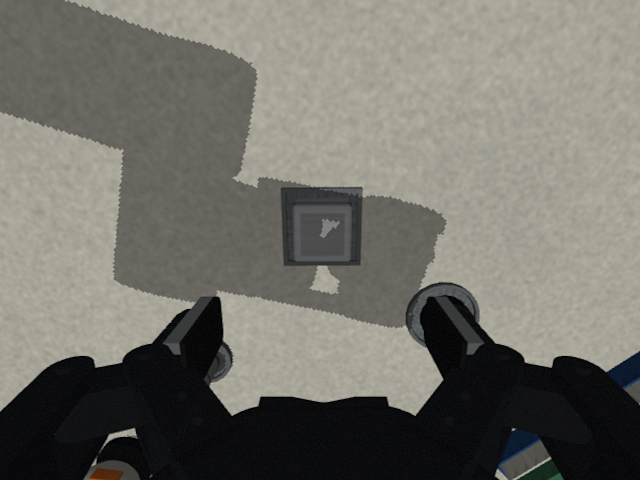

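The tin sits flat inside the square tray at (322,228), with its top at 45.6 mm. All four are placed and the gripper is clear, so I'm handing in.

```bash
python3 -c "
from cell import ticket; print(ticket.job_done())"
```

```text
the job is handed in; nothing more can be done
None
```

All four things are set down upright and released in their matching trays, the eye model and jar were left alone, and the job was handed in at about 25 s; no verdict was returned.

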